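# Lock the chopping-station tray open

### The arm

A 6-joint arm with a two-finger parallel gripper is mounted at the origin on the work surface. World frame = base frame: x ahead of the robot, y to its left, z up, the work surface at z = 0. Lengths are in mm, angles in rad, forces in N, time in s.
With the tool pointing down it reaches from about 350 to 775 mm from the base axis. Payload 7.3 kg.
Tool frame: the origin (TCP) lies at the very end of the fingers, on their centre line; the grasp point (between the pads) lies 19 mm behind it; z points along the fingers, y is the line along which they close (so a half turn about z gives the same grasp; the last joint's range is limited). The gripper opens to 92 mm and grips with 3 to 60 N. Pads are 19 mm wide; open, the fingers measure 130 mm over their backs; the gripper's body (75 mm by 190 mm) begins 47 mm behind the grasp point.
Start: joints at [1.035, 0.342, 1.524, -0, 1.275, -0.146], TCP at [199.489, 485.643, 226.741] pointing down, gripper open.
Joint ranges: [-2.53, 2.53], [-0.77, 2.02], [0.04, 2.7], [-1, 4.14], [0.28, 2.66], [-3.11, 3.11]. Speed limits (rad/s): [2.57, 2.57, 3.14, 3.14, 3.14, 3.14].

### API

Orientations are given as [roll, pitch, yaw] about the fixed x, y, z axes, in that order (R = Rz(yaw) Ry(pitch) Rx(roll)).
In Python, from plant import get_obs, optics, ticket, finder gives the robot as it stands.
- The arm moves only by the tool send_rows, never from a script. Its arguments are lists of equal length, an entry for each row: "offset": the shift along the tool's x, y, z scaled (see below), a list of three; "delta_rot": the turn, a rotation vector about the tool's x, y, z scaled (see below), a list of three. In form: {"offset": [[dx, dy, dz], ...], "delta_rot": [[rx, ry, rz], ...]}. A call has 1 to 8 rows; each row is the pose to reach, as a shift and turn from the pose commanded when the call began, along the tool's axes at that moment, turning the shorter way round; what a row does not reach only later rows make up. The controller multiplies each number of a shift by 120 mm and each number of a turn by 360 degrees. A row lasts 1/8 s, in which the tool goes at most 62.5 mm and 10.7 degrees, less where a joint would pass 70% of its speed; a pose out of reach is approached as far as the arm can. A call with a number of a shift or a turn outside -1 to 1 is refused whole. A call with a gripper value outside its range is refused whole. "grip" is the opening, from 0 (shut) to 1 (fully open), set as the call begins (left out, the last holds). The fingers move at their own pace and stop on an object; the grip force is fixed at half the most. Time passes only in rows, so rows that repeat a pose let the fingers close. It gives the time, the measured TCP pose, the force, the opening and the grip force at its end, in the units of the state.
- get_obs(): the state, without advancing time (a new reading comes with each control period).
- optics.capture(name): name is "scene" or "top"; returns the picture (384x512x3 uint8, red, green, blue); there is no depth.
- optics.get_calibration(name): a dict with "fx", "fy", "cx", "cy" (pixels), "world_from_camera" (4x4, takes a point from camera to world coordinates). Camera axes: x right, y down, z forward; pixel columns grow to the right and rows downward; lengths in mm; the calibration is good to about 2 mm. A picture is of the moment at which its call begins. get_calibration takes no time and is no camera call.
- ticket.close_job(): hands the job in; it is judged then, once.
Trained networks look in the newest picture that a camera, given by its name, has taken for a name from the list of things; names that differ only in an ending like _2 or _b are one class to them, and where a whole thing is asked for, a point or a joint stands for the part that bears it (a point fixed in the world has none). Each returns a list of dicts, best first, with "confidence" (0 to 1); they miss things now and then, are a little off and sometimes report something else, mostly with a low value. They report only what shows in the picture. A call takes as long as a camera call.
- finder.boxes_of(target, camera): "box" ([left, top, right, bottom] in pixels, round what is visible of it).
- finder.silhouettes(target, camera): "region" (384x512 bool, what is visible of it) and "box" ([left, top, right, bottom] in pixels, round what is visible of it).
- finder.pinpoint(target, camera): "uv" ([column, row] in pixels: a listed point, or the origin of a listed thing).
The state is a dict: "time": time; "joint_positions": joint angles; "dq": joint speeds; "tau": joint torques, N m; "tool_pos": TCP position; "tcp_rot": TCP orientation; "contact_force": force on the tool from outside, world axes, zero at the start; "moment": the same for the moment, N m; "grip_width": finger opening in mm; "finger_force": force on a finger pad.
Only numpy, scipy, OpenCV 4.12 (cv2) and the standard library are available. Lean on these libraries where they do the work, as an engineer would, in place of code of your own. Each camera call takes 0.05 s, during which the arm holds its last target. There are 200 camera calls.

### The job

Get the chopping station ready for the cucumbers: lift the lock knob on top of it to free the tray, pull the tray out by its handle to its stop, then push the knob back down, fully home, so the tray is locked open. Do not disturb the cucumbers on the board, or the jar and the tub beside it.

Things in the scene. Friction and masses are not known exactly. Their poses are not given: they have to be found in the camera images.
- station: Bamboo chopping station standing on the granite counter, fixed: a low cabinet 300 deep (its x) x 360 wide (its y) x 100 mm high whose flat top is the chopping board. Origin on the counter under the middle of its front edge; its x axis points horizontally from the front towards the back, y to its left seen from the front (robot) side, z up. The tray comes out of the front, along the station's -x
- tray (a joint): How far the pull-out tray is open, in m: 0 = shut, 0.100 = at its outer stop. It slides with light friction (about 2 N) and stays where it is left. The tray is a light wooden open box, 220 wide x 240 deep x 55 mm, with a front panel 330 mm wide whose top edge is 78 mm above the counter. The pin of the lock holds it shut while the knob is down; play about 3.5 mm
- tray_handle (a point): Middle of the tray's bar handle: a level round steel bar 11 mm thick, 120 mm long overall along the station's y, its centre 43 mm in front of the station's front edge when the tray is shut, 45 mm from the panel (39 mm gap behind it), 90 mm above the counter (10 mm below the board's top); it moves with the tray. Its two ends slope down and back to the panel 55 mm either side of the middle
- lock (a joint): How far the lock knob is lifted, in m: 0 = fully home (pin down), 0.020 = fully up. It stays at the height where it is left, held by about 4 N of friction. The pin clears the tray above about 0.012. It can only go home again with the tray shut or within 3.5 mm of its outer stop; in between the pin lands on a steel rail of the tray
- lock_knob (a point): Middle of the round steel lock knob's head, 30 mm above the board's top when home: head 30 mm across, 24 mm high (18 to 42 mm above the board when home), on a 10 mm stem. It stands on the board 35 mm behind the front edge and 130 mm to the station's left (+y) of the middle, and moves straight up and down
- cucumber1: Peeled cucumber lying on the board, 150 x 34 mm, the one nearer the front; origin under its middle. Leave alone
- cucumber2: Peeled cucumber lying on the board behind the first, 150 x 34 mm; origin under its middle. Leave alone
- jar: Glass jar with steel cap, 80 mm across, 130 mm high, on the counter left of the station; origin under its middle. Leave alone
- tub: White tub with lid, 106 mm across at the top, 106 mm high, on the counter right of the station; origin under its middle. Leave alone

How it is judged (in metres and radians):
On the way, in this order (a step that is already met when the one before it is completed fails the run):
1. the lock knob is lifted at least 14 mm while the tray is still shut (open less than 5 mm) (value of joint lock above 0.014 m and value of joint tray below 0.005 m), for 0.2 s.
2. the tray is pulled out to within 4 mm of its stop, the knob still lifted at least 9 mm (value of joint tray above 0.096 m and value of joint lock above 0.009 m), for 0.2 s.
At the end, for the whole second after the job is handed in: The tray is out, within 5 mm of its stop, and at rest, and the lock knob is pushed down to within 3 mm of fully home; the cucumbers, jar and tub were not moved by more than 20 mm (value of joint tray above 0.095 m and value of joint lock below 0.003 m and velocity of joint tray between -0.01 and 0.01 m/s); the robot touches nothing.
It fails at once if a cucumber is moved more than 20 mm (distance of any of cucumber1, cucumber2 from where it was at the start of the episode above 0.02 m).
It fails at once if the jar or the tub is moved more than 20 mm (distance of any of jar, tub from where it was at the start of the episode above 0.02 m).
It fails at once if the tray is forced past the lowered lock (tray more than 10 mm from both ends with the knob less than 4 mm up) (value of joint tray between 0.01 and 0.09 m and value of joint lock below 0.004 m).
It also fails if it takes over 51 s, if anything falls off the work surface, if the arm or the gripper's body presses on something with over 40 N, if the wrist force passes 120 N, or if a joint passes its speed limit or range.

## Working session

There is one attempt and no reset: what is moved stays moved. The work goes in short steps, Python scripts to look and compute and a tool call to move; the robot and the scene stay as the last step left them, time stands still between calls to the robot, and variables do not carry over. Pictures are saved under pics/ and viewed, at most 10 in all, crops included, and the job is handed in when it is done.

Besides the shell and the picture viewer there is one more tool, called after "Request:" in YAML: its name, and indented under it one key for each argument. send_rows: Moves the arm, as the interface text tells. Its arguments: {"type":"object","properties":{"offset":{"type":"array"},"delta_rot":{"type":"array"},"grip":{"type":"number"}},"required":["offset","delta_rot"]}

```bash
mkdir -p pics; ls
python3 - <<'E'
from plant import get_obs, optics, ticket, finder
import cv2,numpy as np
s=get_obs();print({k:np.round(v,3) for k,v in s.items()})
for c in ("scene","top"):
    im=optics.capture(c);cv2.imwrite(f"pics/{c}0.png",im[:,:,::-1])
    K=optics.get_calibration(c);print(c,K["fx"],K["fy"],K["cx"],K["cy"],np.round(K["world_from_camera"],4).tolist())
    for t in ("lock_knob","tray_handle","station","cucumber1","cucumber2","jar","tub"):
        print(t,[(np.round(d["uv"],1).tolist(),round(d["confidence"],2)) for d in finder.pinpoint(t,c)[:2]])
E
```

```text
pics
{'time': np.float64(0.0), 'joint_positions': array([ 1.035,  0.343,  1.525,  0.   ,  1.275, -0.146]), 'dq': array([ 0.   , -0.001,  0.   , -0.002,  0.002, -0.001]), 'tau': array([ 1.0000e-03, -4.3124e+01, -2.4422e+01,  7.2000e-02,  5.6000e-02,
       -0.0000e+00]), 'tool_pos': array([199.241, 485.283, 226.049]), 'tcp_rot': array([-3.14 , -0.   ,  2.752]), 'contact_force': array([ 0.057,  0.191, -0.516]), 'moment': array([-0.029, -0.027,  0.019]), 'finger_force': np.float64(0.0), 'grip_width': np.float64(92.004)}
scene 461.36953090698944 461.36953090698944 264.67767312138574 194.79896476629568 [[-0.5806, 0.5186, -0.6276, 1406.7749], [0.8142, 0.3719, -0.4459, 564.1111], [0.0021, -0.7699, -0.6382, 921.7658], [0.0, 0.0, 0.0, 1.0]]
lock_knob [([280.9, 185.9], 0.51)]
tray_handle [([246.6, 175.0], 0.72)]
station [([243.1, 203.4], 0.6)]
cucumber1 [([210.1, 203.9], 0.88), ([243.2, 206.4], 0.69)]
cucumber2 [([210.1, 203.9], 0.88), ([243.2, 206.4], 0.69)]
jar [([403.4, 256.1], 0.72), ([243.1, 204.5], 0.45)]
tub [([172.4, 156.0], 0.8)]
top 377.1934914584799 377.1934914584799 254.47770161427732 191.0505026655326 [[-0.0259, -0.986, 0.1648, 451.7205], [-0.9993, 0.0213, -0.0291, 7.84], [0.0252, -0.1654, -0.9859, 1128.8309], [0.0, 0.0, 0.0, 1.0]]
lock_knob [([235.0, 210.7], 0.49)]
tray_handle [([292.0, 220.3], 0.87)]
station [([280.2, 208.4], 0.86)]
cucumber1 [([264.3, 147.5], 0.93), ([287.3, 159.6], 0.74)]
cucumber2 [([264.3, 147.5], 0.93), ([287.3, 159.6], 0.74)]
jar [([118.7, 245.8], 0.87)]
tub [([397.5, 228.5], 0.9), ([280.9, 208.8], 0.33)]
```

View pics/scene0.png

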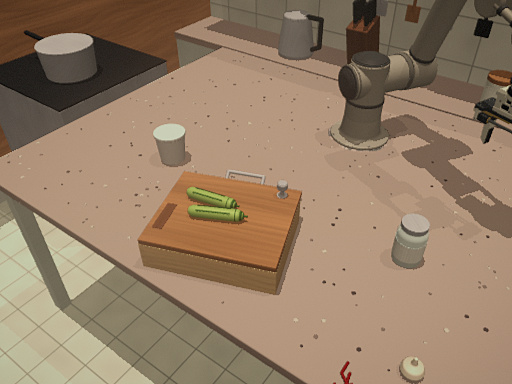

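View pics/top0.png

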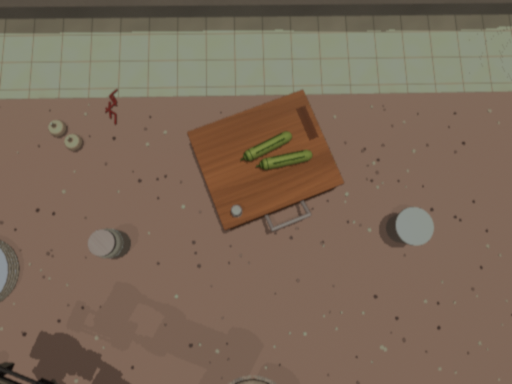

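```bash
cat > h.py <<'E'
import numpy as np
from plant import optics
def ray(c,uv):
    K=optics.get_calibration(c);W=K["world_from_camera"]
    d=np.array([(uv[0]-K["cx"])/K["fx"],(uv[1]-K["cy"])/K["fy"],1.])
    return W[:3,3],W[:3,:3]@d
def atz(c,uv,z):
    o,d=ray(c,uv);return o+d*(z-o[2])/d[2]
def tri(a,b):
    A=[];B=[]
    for c,uv in (("scene",a),("top",b)):
        o,d=ray(c,uv);d/=np.linalg.norm(d);P=np.eye(3)-np.outer(d,d);A.append(P);B.append(P@o)
    return np.linalg.lstsq(np.vstack(A),np.hstack(B),rcond=None)[0]
def proj(c,p):
    K=optics.get_calibration(c);W=K["world_from_camera"]
    q=W[:3,:3].T@(np.asarray(p)-W[:3,3]);return np.array([K["fx"]*q[0]/q[2]+K["cx"],K["fy"]*q[1]/q[2]+K["cy"]])
E
python3 - <<'E'
from h import *
for n,a,b,z in (("knob",[280.9,185.9],[235,210.7],130),("handle",[246.6,175],[292,220.3],90),("station",[243.1,203.4],[280.2,208.4],0)):
    print(n,tri(a,b).round(1),atz("scene",a,z).round(1),atz("top",b,z).round(1))
for n,b in (("jar",[118.7,245.8]),("tub",[397.5,228.5])): print(n,atz("top",b,0).round(1))
E
```

```text
knob [568.8  28.2 129.8] [570.9  24.9 130. ] [566.8  31.5 130. ]
handle [ 539.9 -122.5   84. ] [ 544.9 -114.5   90. ] [ 541.1 -124.5   90. ]
station [ 584.  -100.4   12.8] [ 572.4 -109.7    0. ] [ 585.6 -101.7    0. ]
jar [486.  377.5   0. ]
tub [ 516.6 -453.7    0. ]
```

The scene picture shows the station with its knob at (282,186) and handle at (246,176). The top picture shows the knob at (236,211), the handle bar around (290,219), the jar on the left and the tub on the right. I'll refine the station pose from the board's corners.

Run:
```python
import cv2
a=cv2.imread("pics/top0.png")[80:240,175:355];b=cv2.imread("pics/scene0.png")[160:290,135:315]
cv2.imwrite("pics/tc.png",cv2.resize(a,None,fx=3.7,fy=3.7,interpolation=cv2.INTER_CUBIC))
cv2.imwrite("pics/sc.png",cv2.resize(b,None,fx=4.4,fy=4.4,interpolation=cv2.INTER_CUBIC))
```

```text
(no output)
```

View pics/tc.png

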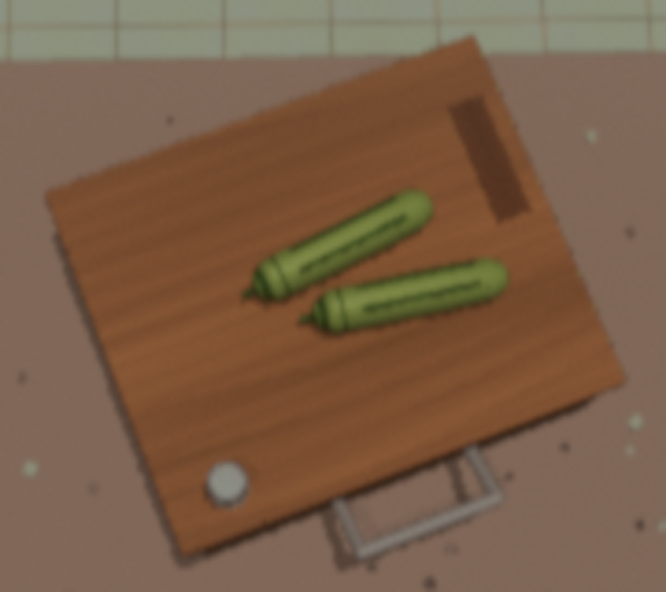

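View pics/sc.png

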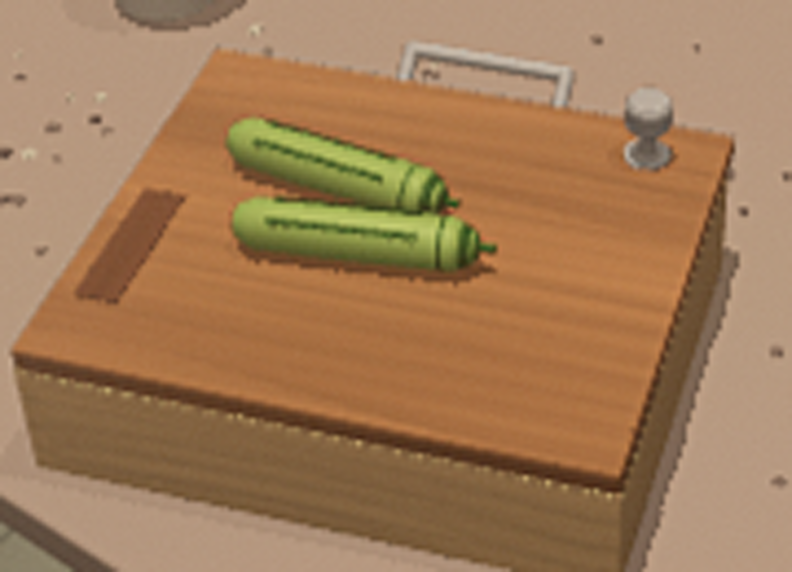

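The top crop has clear board corners at FL (180,553), BL (47,197), BR (473,37) and FR (624,381). The bar runs from (360,553) to (498,497) and the knob is at (227,484). The scene crop's corners are FR (218,48), FL (733,135), BL (620,485) and BR (14,352).

Run:
```python
from h import *
from scipy.optimize import least_squares
T=lambda p:np.array(p)/3.7+[175,80]
S=lambda p:np.array(p)/4.4+[135,160]
loc={"FL":(0,180,100),"FR":(0,-180,100),"BL":(300,180,100),"BR":(300,-180,100),"kt":(35,130,142),"k":(35,130,130),"h":(-43,0,90)}
ob=[("top","FL",T((180,553))),("top","BL",T((47,197))),("top","BR",T((473,37))),("top","FR",T((624,381))),("top","kt",T((227,482))),("top","h",T((429,525))),
("scene","FR",S((218,48))),("scene","FL",S((733,135))),("scene","BL",S((620,485))),("scene","BR",S((14,352))),("scene","k",S((648,113))),("scene","h",S((490,58)))]
def pt(v,l):
    c,s=np.cos(v[2]),np.sin(v[2]);return np.array([v[0]+c*l[0]-s*l[1],v[1]+s*l[0]+c*l[1],l[2]])
def res(v,cams):return np.hstack([proj(c,pt(v,loc[n]))-o for c,n,o in ob if c in cams])
for cams in (("top",),("scene",),("top","scene")):
    r=least_squares(res,[585,-100,0.3],args=(cams,));v=r.x
    print(cams,v.round(3),"knob",pt(v,loc["k"]).round(1),"handle",pt(v,loc["h"]).round(1),"rms",r.fun.std().round(2))
print(r.fun.reshape(-1,2).round(1).tolist())
```

```text
('top',) [ 5.77661e+02 -1.06079e+02  3.51000e-01] knob [565.9  28.  130. ] handle [ 537.3 -120.8   90. ] rms 0.86
('scene',) [ 5.83687e+02 -1.02651e+02  3.53000e-01] knob [571.6  31.4 130. ] handle [ 543.3 -117.5   90. ] rms 0.9
('top', 'scene') [ 5.79798e+02 -1.05154e+02  3.52000e-01] knob [567.9  28.9 130. ] handle [ 539.4 -120.    90. ] rms 1.0
[[0.0, 0.7], [-1.9, -2.0], [-0.1, -1.7], [0.6, -0.3], [-0.5, -0.5], [-0.5, -0.9], [-0.2, -1.5], [1.0, -1.0], [0.6, -3.0], [-1.0, -1.8], [0.5, 0.2], [-0.1, 0.3]]
```

```bash
cat >> h.py <<'E'
from scipy.spatial.transform import Rotation as Ro
def goto(p,yaw=1.923,pos=None):
    from plant import get_obs
    s=get_obs();R=Ro.from_euler("xyz",s["tcp_rot"]);T=Ro.from_euler("xyz",[np.pi,0,yaw])
    o=R.inv().apply(np.array(p)-s["tool_pos"])/120;r=(R.inv()*T).as_rotvec()/(2*np.pi)
    print("t",s["time"].round(2),"pos",s["tool_pos"].round(1),"rot",s["tcp_rot"].round(3),"F",s["contact_force"].round(1),"w",s["grip_width"].round(1),"off",o.round(3),"rot",r.round(4))
E
python3 - <<'E'
from h import *
T=lambda p:np.array(p)/3.7+[175,80]
o=np.array([579.8,-105.2,0]);c,s=np.cos(.352),np.sin(.352)
M=np.array([[c,s,0],[-s,c,0],[0,0,1]])
for p in ((300,322),(507,278),(400,330),(243,297),(430,200)): print((M@(atz("top",T(p),117)-o)).round(0))
goto([568,29,200])
E
```

```text
[128.  35. 117.]
[ 103. -122.  117.]
[ 95. -32. 117.]
[161.  68. 117.]
[180. -92. 117.]Traceback (most recent call last):
  File "<stdin>", line 6, in <module>
  File "h.py", line 22, in goto
    print("t",s["time"].round(2),"pos",s["tool_pos"].round(1),"rot",s["tcp_rot"].round(3),"F",s["contact_force"].round(1),"w",s["grip_width"].round(1),"off",o.round(3),"rot",r.round(4))
              ^^^^^^^^^^^^^^^
AttributeError: 'float' object has no attribute 'round'
```

Request:
send_rows:
  offset:
    - [-0.3,-0.15,0]
    - [-0.6,-0.3,0]
    - [-0.9,-0.5,0]
    - [-0.9,-0.5,0]
    - [-0.9,-0.5,0]
  delta_rot:
    - [0,0,0.027]
    - [0,0,0.054]
    - [0,0,0.081]
    - [0,0,0.108]
    - [0,0,0.132]
  grip: 1

```text
time: 1.42
tool_pos: [277.1, 388.6, 226.9]
tcp_rot: [3.141, -0.0, 1.916]
contact_force: [-0.0, 0.2, 0.0]
grip_width: 91.8
finger_force: 0.0
```

```bash
python3 -c "
from h import *
goto([568,29,200])"
```

```text
Traceback (most recent call last):
  File "h.py", line 22, in goto
    print("t",s["time"].round(2),"pos",s["tool_pos"].round(1),"rot",s["tcp_rot"].round(3),"F",s["contact_force"].round(1),"w",s["grip_width"].round(1),"off",o.round(3),"rot",r.round(4))
              ^^^^^^^^^^^^^^^
AttributeError: 'float' object has no attribute 'round'
```

```bash
sed -i 's/s\["time"\].round(2)/s["time"]/; s/s\["grip_width"\].round(1)/s["grip_width"]/' h.py; python3 -c "
from h import *
goto([568,29,200])"
```

```text
t 1.425 pos [277.1 388.6 226.9] rot [ 3.141 -0.     1.916] F [-0.   0.2  0. ] w 91.84277156713871 off [-3.64   1.268  0.224] rot [ 0.0001 -0.     -0.0012]
```

Request:
send_rows:
  offset:
    - [-0.45,0.16,0.0]
    - [-0.91,0.32,0.0]
    - [-0.91,0.32,0.0]
  delta_rot:
    - [0,0,-0.001]
    - [0,0,-0.001]
    - [0,0,-0.001]

```text
time: 1.8
tool_pos: [352.4, 297.4, 226.8]
tcp_rot: [3.141, 0.001, 1.923]
contact_force: [-0.6, -0.5, -0.1]
grip_width: 92.1
finger_force: 0.0
```

Request:
send_rows:
  offset:
    - [-0.45,0.16,0.0]
    - [-0.91,0.32,0.0]
    - [-0.91,0.32,0.0]
  delta_rot:
    - [0,0,0]
    - [0,0,0]
    - [0,0,0]

```text
time: 2.17
tool_pos: [426.1, 209.3, 226.6]
tcp_rot: [3.141, 0.0, 1.924]
contact_force: [-0.7, 1.3, 0.1]
grip_width: 91.9
finger_force: 0.0
```

Request:
send_rows:
  offset:
    - [-0.45,0.16,0.0]
    - [-0.91,0.32,0.0]
    - [-0.91,0.32,0.0]
  delta_rot:
    - [0,0,0]
    - [0,0,0]
    - [0,0,0]

```text
time: 2.55
tool_pos: [499.9, 121.2, 226.3]
tcp_rot: [3.142, 0.0, 1.926]
contact_force: [0.1, 0.3, 0.1]
grip_width: 91.8
finger_force: 0.0
```

Request:
send_rows:
  offset:
    - [-0.45,0.16,0.1]
    - [-0.91,0.31,0.22]
    - [-0.91,0.31,0.22]
    - [-0.91,0.31,0.22]
  delta_rot:
    - [0,0,0]
    - [0,0,0]
    - [0,0,0]
    - [0,0,0]

```text
time: 3.05
tool_pos: [570.9, 35.1, 200.2]
tcp_rot: [-3.141, -0.001, 1.93]
contact_force: [0.0, 0.9, -0.2]
grip_width: 91.7
finger_force: 0.0
```

Run:
```python
from h import *
import cv2
goto([568,29,113])
for c in ("top","scene"):
    u,v=proj(c,[568,29,130]).astype(int)
    im=optics.capture(c)[v-50:v+50,u-60:u+60,::-1]
    cv2.imwrite(f"pics/{c}1.png",cv2.resize(im,None,fx=5,fy=5,interpolation=cv2.INTER_CUBIC))
```

```text
t 3.05 pos [570.9  35.1 200.2] rot [-3.141e+00 -1.000e-03  1.930e+00] F [ 0.   0.9 -0.2] w 91.68716290887694 off [-0.04  -0.04   0.727] rot [-0.0001 -0.0002  0.0011]
```

View pics/scene1.png

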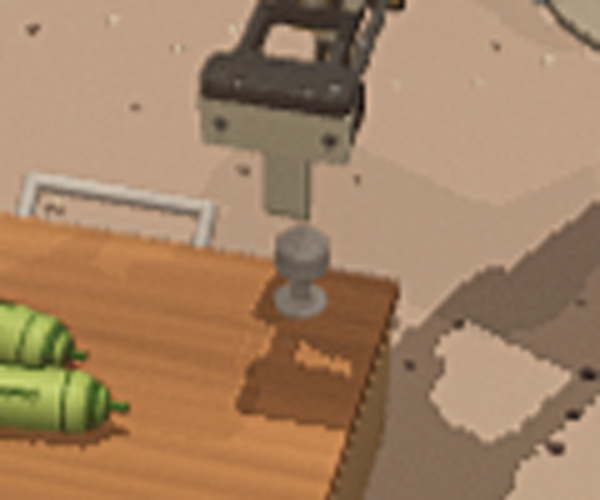

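The picture shows the fingers above the knob (head at about (302,250) in the crop), with nothing below them. I'll go down and close on it.

Request:
send_rows:
  offset:
    - [-0.04,-0.04,0.2]
    - [-0.04,-0.04,0.4]
    - [-0.04,-0.04,0.6]
    - [-0.04,-0.04,0.72]
    - [-0.04,-0.04,0.72]
    - [-0.04,-0.04,0.72]
  delta_rot:
    - [0,0,0.001]
    - [0,0,0.001]
    - [0,0,0.001]
    - [0,0,0.001]
    - [0,0,0.001]
    - [0,0,0.001]

```text
time: 3.9
tool_pos: [569.5, 27.1, 115.0]
tcp_rot: [3.14, 0.001, 1.923]
contact_force: [0.2, -0.4, 0.8]
grip_width: 91.7
finger_force: 0.0
```

Request:
send_rows:
  offset:
    - [0,0,0]
    - [0,0,0]
    - [0,0,0]
    - [0,0,0]
    - [0,0,0]
    - [0,0,0]
  delta_rot:
    - [0,0,0]
    - [0,0,0]
    - [0,0,0]
    - [0,0,0]
    - [0,0,0]
    - [0,0,0]
  grip: 0.2

```text
time: 4.65
tool_pos: [569.0, 26.7, 113.9]
tcp_rot: [3.142, -0.0, 1.922]
contact_force: [0.1, -0.3, -0.3]
grip_width: 36.6
finger_force: 0.0
```

Request:
send_rows:
  offset:
    - [0,0,0]
    - [0,0,0]
    - [0,0,0]
    - [0,0,0]
  delta_rot:
    - [0,0,0]
    - [0,0,0]
    - [0,0,0]
    - [0,0,0]
  grip: 0.2

```text
time: 5.15
tool_pos: [567.9, 26.4, 113.7]
tcp_rot: [-3.139, -0.0, 1.922]
contact_force: [-4.6, -1.7, 1.9]
grip_width: 29.1
finger_force: 30.0
```

Request:
send_rows:
  offset:
    - [0,0,-0.04]
    - [0,0,-0.08]
    - [0,0,-0.12]
    - [0,0,-0.16]
    - [0,0,-0.16]
    - [0,0,-0.16]
    - [0,0,-0.16]
  delta_rot:
    - [0,0,0]
    - [0,0,0]
    - [0,0,0]
    - [0,0,0]
    - [0,0,0]
    - [0,0,0]
    - [0,0,0]

```text
time: 6.02
tool_pos: [567.7, 26.5, 131.5]
tcp_rot: [-3.138, -0.001, 1.922]
contact_force: [-2.3, -4.8, -18.1]
grip_width: 29.0
finger_force: 30.0
```

Run:
```python
from h import *
import cv2
goto([568,29,132])
c="scene";u,v=proj(c,[568,29,130]).astype(int)
im=optics.capture(c)[v-50:v+50,u-60:u+60,::-1]
cv2.imwrite(f"pics/{c}2.png",cv2.resize(im,None,fx=5,fy=5,interpolation=cv2.INTER_CUBIC))
```

```text
t 6.025 pos [567.7  26.5 131.5] rot [-3.138e+00 -1.000e-03  1.922e+00] F [ -2.3  -4.8 -18.1] w 28.98251228773927 off [ 0.019  0.009 -0.004] rot [-0.0006 -0.0002 -0.0001]
```

View pics/scene2.png

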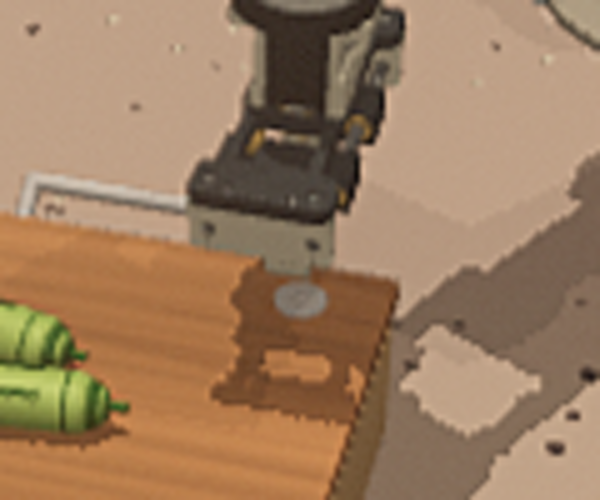

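The finger hides the head, and 18 N is more than the knob's stated friction. I'll release, rise and check the knob's height.

Request:
send_rows:
  offset:
    - [0,0,0]
    - [0,0,0]
    - [0,0,0]
    - [0,0,0]
  delta_rot:
    - [0,0,0]
    - [0,0,0]
    - [0,0,0]
    - [0,0,0]
  grip: 0.6

```text
time: 6.58
tool_pos: [569.6, 26.9, 134.0]
tcp_rot: [3.139, 0.001, 1.923]
contact_force: [0.6, 0.4, -0.2]
grip_width: 54.9
finger_force: 0.0
```

Request:
send_rows:
  offset:
    - [0,0,-0.3]
    - [0,0,-0.6]
    - [0,0,-0.6]
    - [0,0,-0.6]
  delta_rot:
    - [0,0,0]
    - [0,0,0]
    - [0,0,0]
    - [0,0,0]

```text
time: 7.08
tool_pos: [568.7, 26.8, 204.7]
tcp_rot: [-3.141, -0.0, 1.922]
contact_force: [0.4, 0.6, -0.9]
grip_width: 55.3
finger_force: 0.0
```

Run:
```python
from h import *
import cv2
c="scene";u,v=proj(c,[568,29,130]).astype(int)
f=optics.capture(c)
print([(d["uv"],d["confidence"]) for d in finder.pinpoint("lock_knob",c)] if 'finder' in globals() else '')
im=f[v-50:v+50,u-60:u+60,::-1]
cv2.imwrite(f"pics/{c}3.png",cv2.resize(im,None,fx=5,fy=5,interpolation=cv2.INTER_CUBIC))
for z in (142,162,130,150,118,138): print(z,((proj(c,[568,29,z])-[u-60,v-50])*5).round(0))
goto([568,29,204])
```

```text
142 [304. 237.]
162 [305. 208.]
130 [304. 255.]
150 [305. 226.]
118 [303. 272.]
138 [304. 243.]
t 7.125 pos [568.4  26.8 204.1] rot [-3.140e+00 -1.000e-03  1.922e+00] F [ 0.7 -1.3 -0.7] w 54.9507580226964 off [0.018 0.003 0.001] rot [-0.0002 -0.0001 -0.0001]
```

View pics/scene3.png

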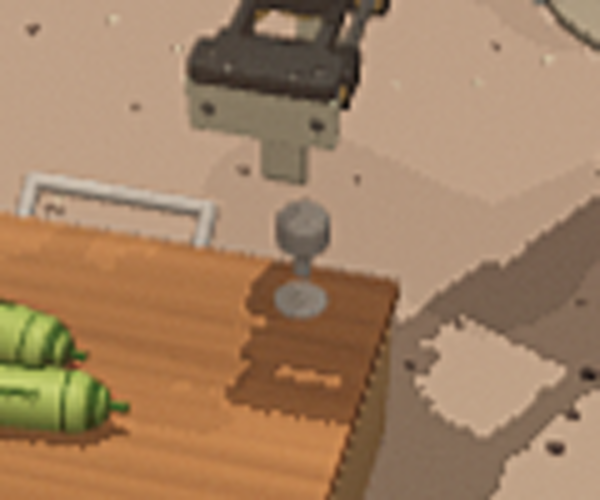

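The head has risen from row 250 to about 228 in the crop, roughly 16 mm. I'll measure that more exactly.

Run:
```python
import cv2,numpy as np
a=cv2.imread("pics/scene1.png");b=cv2.imread("pics/scene3.png")
t=a[222:276,272:334]
r=cv2.matchTemplate(b[150:320,240:360],t,cv2.TM_CCOEFF_NORMED);_,m,_,l=cv2.minMaxLoc(r);print(m,l[0]+240-272,(l[1]+150-222),(l[1]+150-222)/1.46)
t=a[150:215,200:360]
```

```text
0.8989354968070984 1 -27 -18.493150684931507
```

The knob is up by about 18 mm. Next is the handle, with the fingers part-open.

Request:
send_rows:
  offset:
    - [-0.4,-0.25,0]
    - [-0.8,-0.5,0]
    - [-1.0,-0.65,0]
    - [-1.0,-0.65,0]
  delta_rot:
    - [0,0,0]
    - [0,0,0]
    - [0,0,0]
    - [0,0,0]
  grip: 0.36

```text
time: 7.62
tool_pos: [536.1, -114.5, 203.9]
tcp_rot: [-3.14, -0.001, 1.919]
contact_force: [0.9, 0.6, -0.2]
grip_width: 33.1
finger_force: 0.0
```

Run:
```python
from h import *
goto([539.4,-120,120])
```

```text
t 7.625 pos [ 536.1 -114.5  203.9] rot [-3.140e+00 -1.000e-03  1.919e+00] F [ 0.9  0.6 -0.2] w 33.10066225394388 off [-0.054  0.011  0.699] rot [-0.0003 -0.0002 -0.0006]
```

Request:
send_rows:
  offset:
    - [-0.05,0.01,0.25]
    - [-0.05,0.01,0.5]
    - [-0.05,0.01,0.7]
    - [-0.05,0.01,0.7]
    - [-0.05,0.01,0.7]
  delta_rot:
    - [0,0,0]
    - [0,0,0]
    - [0,0,0]
    - [0,0,0]
    - [0,0,0]

```text
time: 8.25
tool_pos: [540.8, -117.4, 121.7]
tcp_rot: [3.141, 0.0, 1.923]
contact_force: [-0.6, -0.4, 0.6]
grip_width: 33.3
finger_force: 0.0
```

Run:
```python
from h import *
import cv2
goto([539.4,-120,76])
f=optics.capture("top")[150:270,220:360,::-1]
cv2.imwrite("pics/top4.png",cv2.resize(f,None,fx=4.5,fy=4.5,interpolation=cv2.INTER_CUBIC))
```

```text
t 8.25 pos [ 540.8 -117.4  121.7] rot [3.141 0.    1.923] F [-0.6 -0.4  0.6] w 33.30614022191831 off [-0.016 -0.019  0.381] rot [0.0001 0.     0.    ]
```

View pics/top4.png

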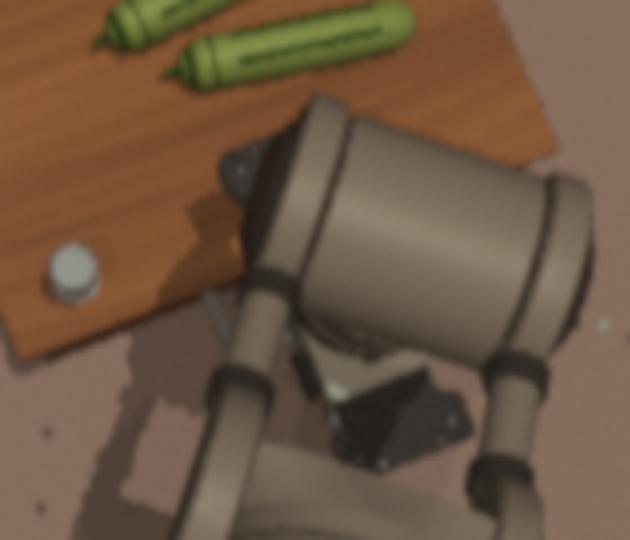

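The arm hides the handle from above. The raised knob is visible at (75,272) and the cucumbers are clear. I'll go down gently and watch the force.

Request:
send_rows:
  offset:
    - [-0.01,-0.02,0.1]
    - [-0.01,-0.02,0.18]
    - [-0.01,-0.02,0.25]
    - [-0.01,-0.02,0.25]
  delta_rot:
    - [0,0,0]
    - [0,0,0]
    - [0,0,0]
    - [0,0,0]

```text
time: 8.8
tool_pos: [537.9, -119.8, 90.2]
tcp_rot: [-3.14, -0.001, 1.922]
contact_force: [-0.3, 0.4, -0.1]
grip_width: 33.1
finger_force: 0.0
```

Request:
send_rows:
  offset:
    - [0,0,0.07]
    - [0,0,0.12]
    - [0,0,0.12]
    - [0,0,0.12]
  delta_rot:
    - [0,0,0]
    - [0,0,0]
    - [0,0,0]
    - [0,0,0]

```text
time: 9.3
tool_pos: [538.5, -120.0, 76.8]
tcp_rot: [3.141, 0.0, 1.922]
contact_force: [0.2, -0.1, 0.0]
grip_width: 33.1
finger_force: 0.0
```

Request:
send_rows:
  offset:
    - [0,0,0]
    - [0,0,0]
    - [0,0,0]
    - [0,0,0]
    - [0,0,0]
  delta_rot:
    - [0,0,0]
    - [0,0,0]
    - [0,0,0]
    - [0,0,0]
    - [0,0,0]
  grip: 0

```text
time: 9.93
tool_pos: [538.3, -120.0, 76.8]
tcp_rot: [-3.141, -0.0, 1.922]
contact_force: [-2.2, -0.6, 1.5]
grip_width: 9.9
finger_force: 30.0
```

The bar is gripped, with an opening of about 10 mm. Now I'll pull.

Request:
send_rows:
  offset:
    - [0,-0.06,0]
    - [0,-0.16,0]
    - [0,-0.26,0]
    - [0,-0.36,0]
    - [0,-0.46,0]
    - [0,-0.56,0]
    - [0,-0.64,0]
    - [0,-0.7,0]
  delta_rot:
    - [0,0,0]
    - [0,0,0]
    - [0,0,0]
    - [0,0,0]
    - [0,0,0]
    - [0,0,0]
    - [0,0,0]
    - [0,0,0]

```text
time: 10.92
tool_pos: [459.0, -149.1, 76.8]
tcp_rot: [3.141, -0.0, 1.922]
contact_force: [2.1, 1.7, 1.1]
grip_width: 10.1
finger_force: 30.0
```

Request:
send_rows:
  offset:
    - [0,-0.05,0]
    - [0,-0.09,0]
    - [0,-0.12,0]
    - [0,-0.14,0]
    - [0,-0.15,0]
    - [0,-0.15,0]
    - [0,-0.15,0]
  delta_rot:
    - [0,0,0]
    - [0,0,0]
    - [0,0,0]
    - [0,0,0]
    - [0,0,0]
    - [0,0,0]
    - [0,0,0]

```text
time: 11.8
tool_pos: [444.4, -154.5, 76.8]
tcp_rot: [3.138, 0.001, 1.922]
contact_force: [8.8, 7.1, -0.2]
grip_width: 9.8
finger_force: 30.0
```

Run:
```python
from h import *
goto([539.4-93.9,-120-34.5,76])
```

```text
t 11.8 pos [ 444.4 -154.5   76.8] rot [3.138e+00 1.000e-03 1.922e+00] F [ 8.8  7.1 -0.2] w 9.825388138793778 off [-0.003  0.009  0.007] rot [ 0.0006  0.0001 -0.0002]
```

It travelled 100 mm and the force has risen, so the tray is at its stop. Release, rise, and go over the knob with the fingers shut.

Request:
send_rows:
  offset:
    - [0,0,0]
    - [0,0,0]
    - [0,0,0]
    - [0,0,0]
  delta_rot:
    - [0,0,0]
    - [0,0,0]
    - [0,0,0]
    - [0,0,0]
  grip: 0.4

```text
time: 12.3
tool_pos: [442.4, -155.2, 76.6]
tcp_rot: [-3.141, -0.0, 1.922]
contact_force: [-0.3, -0.7, -0.2]
grip_width: 36.3
finger_force: 0.0
```

Request:
send_rows:
  offset:
    - [0,0,-0.15]
    - [0,0,-0.4]
    - [0,0,-0.75]
    - [0,0,-0.95]
    - [0,0,-0.95]
  delta_rot:
    - [0,0,0]
    - [0,0,0]
    - [0,0,0]
    - [0,0,0]
    - [0,0,0]

```text
time: 12.92
tool_pos: [443.4, -155.6, 192.2]
tcp_rot: [3.139, 0.003, 1.922]
contact_force: [0.9, 0.5, -0.4]
grip_width: 36.7
finger_force: 0.0
```

Run:
```python
from h import *
import cv2
goto([568.3,27.5,200])
f=optics.capture("scene")
from plant import finder
d=finder.pinpoint("tray_handle","scene");print([(x["uv"],x["confidence"],atz("scene",x["uv"],90).round(1)) for x in d[:2]])
print(proj("scene",[445.5,-154.5,90]))
```

```text
t 12.925 pos [ 443.4 -155.6  192.2] rot [3.139e+00 3.000e-03 1.922e+00] F [ 0.9  0.5 -0.4] w 36.69639872434469 off [ 1.074  1.503 -0.064] rot [ 0.0004  0.0005 -0.0001]
[([254.4, 155.4], 0.58, array([ 449.4, -156.3,   90. ]))]
[255.58585234 155.01608804]
```

Request:
send_rows:
  offset:
    - [0.25,0.35,-0.06]
    - [0.5,0.7,-0.06]
    - [0.54,0.75,-0.06]
  delta_rot:
    - [0,0,0]
    - [0,0,0]
    - [0,0,0]
  grip: 0

```text
time: 13.4
tool_pos: [505.2, -60.9, 196.2]
tcp_rot: [-3.14, -0.002, 1.926]
contact_force: [-0.4, 0.4, 0.2]
grip_width: 11.5
finger_force: 0.0
```

Request:
send_rows:
  offset:
    - [0.25,0.35,0]
    - [0.48,0.7,0]
    - [0.53,0.75,0]
    - [0.53,0.75,0]
    - [0.53,0.75,0]
  delta_rot:
    - [0,0,0]
    - [0,0,0]
    - [0,0,0]
    - [0,0,0]
    - [0,0,0]

```text
time: 14.02
tool_pos: [566.6, 26.2, 197.5]
tcp_rot: [-3.14, -0.0, 1.921]
contact_force: [-0.4, -0.3, -0.3]
grip_width: 0.4
finger_force: 0.0
```

Run:
```python
from h import *
goto([568.3,27.5,165])
```

```text
t 14.025 pos [566.6  26.2 197.5] rot [-3.14  -0.     1.921] F [-0.4 -0.3 -0.3] w 0.44226661091614833 off [0.006 0.017 0.271] rot [-0.0002 -0.     -0.0003]
```

Descend onto the knob.

Request:
send_rows:
  offset:
    - [0,0.01,0.15]
    - [0,0.01,0.25]
    - [0,0.01,0.3]
    - [0,0.01,0.33]
    - [0,0.01,0.36]
    - [0,0.01,0.38]
    - [0,0.01,0.4]
    - [0,0.01,0.4]
  delta_rot:
    - [0,0,0]
    - [0,0,0]
    - [0,0,0]
    - [0,0,0]
    - [0,0,0]
    - [0,0,0]
    - [0,0,0]
    - [0,0,0]

```text
time: 15.02
tool_pos: [568.8, 28.0, 149.7]
tcp_rot: [3.141, -0.0, 1.922]
contact_force: [-0.9, 0.0, 1.2]
grip_width: 0.2
finger_force: 0.4
```

Request:
send_rows:
  offset:
    - [0,0,0.02]
    - [0,0,0.04]
    - [0,0,0.05]
    - [0,0,0.06]
    - [0,0,0.065]
    - [0,0,0.065]
  delta_rot:
    - [0,0,0]
    - [0,0,0]
    - [0,0,0]
    - [0,0,0]
    - [0,0,0]
    - [0,0,0]

```text
time: 15.78
tool_pos: [568.8, 28.0, 142.3]
tcp_rot: [3.141, 0.0, 1.922]
contact_force: [-0.0, -0.4, 3.8]
grip_width: 0.1
finger_force: 2.0
```

Request:
send_rows:
  offset:
    - [0,0,0.01]
    - [0,0,0.02]
    - [0,0,0.03]
    - [0,0,0.03]
  delta_rot:
    - [0,0,0]
    - [0,0,0]
    - [0,0,0]
    - [0,0,0]

```text
time: 16.27
tool_pos: [569.2, 27.9, 142.0]
tcp_rot: [3.138, 0.001, 1.923]
contact_force: [-6.1, 0.3, 25.4]
grip_width: 0.3
finger_force: 12.5
```

There is a hard stop at z = 142 mm, which is the knob's home height. Rise and check.

Request:
send_rows:
  offset:
    - [0,0,-0.1]
    - [0,0,-0.4]
    - [0,0,-0.7]
    - [0,0,-0.9]
    - [0,0,-0.9]
    - [0,0,-0.9]
  delta_rot:
    - [0,0,0]
    - [0,0,0]
    - [0,0,0]
    - [0,0,0]
    - [0,0,0]
    - [0,0,0]

```text
time: 17.02
tool_pos: [567.9, 27.9, 244.9]
tcp_rot: [-3.139, -0.001, 1.922]
contact_force: [0.6, -0.1, 0.4]
grip_width: 0.3
finger_force: 0.0
```

Run:
```python
from h import *
import cv2
goto([568,29,240])
f=optics.capture("scene")[120:300,130:320,::-1]
cv2.imwrite("pics/scene5.png",cv2.resize(f,None,fx=3.3,fy=3.3,interpolation=cv2.INTER_CUBIC))
```

```text
t 17.025 pos [567.9  27.9 244.9] rot [-3.139e+00 -1.000e-03  1.922e+00] F [ 0.6 -0.1  0.4] w 0.310819651038607 off [0.008 0.004 0.041] rot [-0.0004 -0.0002 -0.0001]
```

View pics/scene5.png

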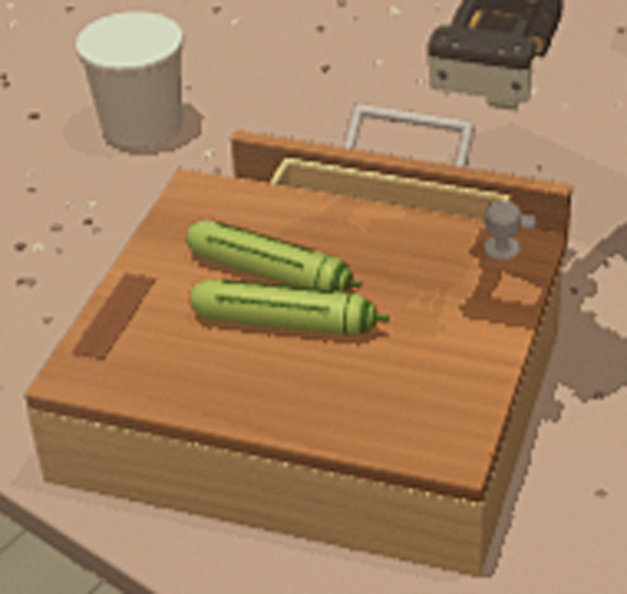

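The tray is out (handle at about (415,120)), the knob is down at (503,225), the cucumbers are where they were, and the gripper is clear.

```bash
python3 -c "
from plant import ticket
print(ticket.close_job())"
```

```text
the job is handed in; nothing more can be done
None
```

The tray is pulled out to its stop and the lock knob is pushed back down to its hard stop; the cucumbers and tub look undisturbed, the jar was not re-checked, and the job was handed in at about 17 s (no verdict was returned).

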